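# Lay the oil bottle down in its case and shut the lid

### The job

A small black oil bottle is still standing upright in the empty groove of the open wooden presentation case. Push it over with the fingertips so that it lies down in that groove, then push the case's lid fully shut over it. Do not lift the bottle out or pick anything up, and leave the other things on the table where they are.

Things in the scene. Friction and masses are not known exactly. Their poses are not given: they have to be found in the camera images.
- case: Wooden case, open on top, fixed on a 4 mm rubber mat of 150 x 250 (all in mm). Origin: on the table under its centre, z up. 110 long in x, 212 in y, rim 49 above the table, walls 7. Hinge along its +x side. Two grooves along y, 34 wide, 198 long, floors 12 above the table, 45 high bars between: the one at x = +27 holds a lying bottle already, the one at x = -27 is to be filled.
- groove (a point): Centre of the floor of the groove to fill, 12 mm above the table; axes as the case's (y along the groove).
- bottle: Matt black bottle to lay down (in mm): 28 diameter, 70 tall, 40 to 85 g, white label, cap 21 diameter over its top 25. Origin: centre of underside, z towards the cap. Stands in the groove within 60 of its middle, top 82 above the table. Falls only along the groove, towards the farther end (needs 84 from its axis). Pushed at the cap it tips, not slides, and falls by itself past about 25 degrees.
- bottle_mid (a point): Middle of that bottle, on its axis 35 mm above its underside; 14 mm above the groove's floor when it lies.
- lid (a joint): Lid angle: 0 shut, grows as it opens, stops at 1.95; starts at 1.62 to 1.9 (past upright, leaning outwards). The hinge is stiff: the lid stays where it is left, never falls by itself, and must be pushed all the way down (2 to 3 N near its free edge).
- lid_hinge (a point): Middle of the hinge axis, 49 mm above the table, on the case's +x side; the axis is along the case's y. This frame turns with the lid, which reaches from here 110 mm along -x, is 212 mm wide in y and 8 mm thick (z 0 to 8, outer face at z = 8).
- lid_edge (a point): Middle of the lid's free edge, 110 mm from the hinge axis, at half its thickness.
- packed: Like bottle, already lying in the other groove beside the hinge; leave it there. Origin: on its axis, halfway along it, 26 mm above the table; its y is along its axis towards the cap.
- stock0: Black bottle of the same size standing on the table to the robot's right of the case; bystander. Origin: centre of its underside.
- stock1: Another standing black bottle, without label; bystander.
- stock2: Another standing black bottle; bystander.
- flask: Amber flask with black cap, 64 mm diameter, 128 mm tall, standing to the robot's left of the case; bystander. Origin: centre of its underside.
- capbowl: White bowl, 90 mm diameter, 35 mm tall, to the robot's left; bystander. Origin: centre of its underside.

How it is judged (in metres and radians):
On the way, in this order (a step that is already met when the one before it is completed fails the run):
1. the bottle lies in its groove while the lid is still open (angle between bottle's own z axis and vertical between 1.47 and 1.67 rad and z of bottle_mid in the frame of groove between 0.005 and 0.022 m and x of bottle_mid in the frame of groove between -0.012 and 0.012 m and y of bottle_mid in the frame of groove between -0.09 and 0.09 m and linear speed of bottle below 0.02 m/s and value of joint lid above 0.6 rad), for 0.2 s.
2. the lid is shut over it (angle between bottle's own z axis and vertical between 1.47 and 1.67 rad and z of bottle_mid in the frame of groove between 0.005 and 0.022 m and x of bottle_mid in the frame of groove between -0.012 and 0.012 m and y of bottle_mid in the frame of groove between -0.09 and 0.09 m and value of joint lid below 0.04 rad), for 0.2 s.
At the end, for the whole second after the job is handed in: The bottle lies at rest in its groove (level within 0.1 rad, its middle 5 to 22 mm above the floor, within 12 mm of the centre line), the lid is shut (below 0.04 rad), the packed bottle lies in its own groove, and no bystander is more than 25 mm from its start (all of step 2 and linear speed of bottle below 0.02 m/s and distance of packed from where it was at the start of the episode below 0.1 m and z of packed in the frame of case below 0.034 m and distance of each of stock0, stock1, stock2, flask, capbowl from where it was at the start of the episode below 0.025 m); the robot touches nothing.
It fails at once if the bottle is lifted: its middle more than 54 mm above the groove's floor (it stands at 35 and passes 38 in tipping) (z of bottle_mid in the frame of groove above 0.054 m).
It fails at once if the packed bottle is lifted out of its groove (raised more than 15 mm) (z of packed in the frame of case above 0.041 m).
It fails at once if a bystander on the table is moved more than 25 mm, or lifted or tipped (distance of any of stock0, stock1, stock2, flask, capbowl from where it was at the start of the episode above 0.025 m or angle between any of stock0, stock1, stock2, flask, capbowl's own z axis and vertical above 0.5 rad).
It also fails if it takes over 45 s, if anything falls off the work surface, if the arm or the gripper's body presses on something with over 40 N, if the wrist force passes 120 N, or if a joint passes its speed limit or range.

### The arm

A 6-joint arm with a two-finger parallel gripper is mounted at the origin on the work surface. World frame = base frame: x ahead of the robot, y to its left, z up, the work surface at z = 0. Lengths are in mm, angles in degrees, forces in N, time in s.
With the tool pointing down it reaches from about 300 to 850 mm from the base axis. Payload 4.2 kg.
Tool frame: the origin (TCP) lies midway between the tips of the shut fingers; the grasp point (between the pads) lies 19 mm behind it; z points along the fingers, y is the line along which they close (so a half turn about z gives the same grasp; the last joint's range is limited). The gripper opens to 91 mm and grips with 3 to 60 N. Pads are 32 mm wide; open, the fingers measure 118 mm over their backs; the gripper's body (76 mm by 178 mm) begins 60 mm behind the grasp point.
Start: joints at [-64.229, 18.312, 89.639, -0, 72.044, -1.146], TCP at [260.313, -512.719, 213.976] pointing down, gripper open.
Joint ranges: [-177.97, 177.97], [-48.28, 115.42], [12.27, 149.76], [-77.06, 257.06], [2.81, 150.46], [-146.56, 146.56]. Speed limits (degrees/s): [147.25, 147.25, 180, 180, 180, 180].

### API

Orientations are given as [roll, pitch, yaw] about the fixed x, y, z axes, in that order (R = Rz(yaw) Ry(pitch) Rx(roll)).
In Python, from workcell import state, grab_frame, camera_model, workorder gives the robot as it stands.
- The arm moves only by the tool carry_out, never from a script. Its argument "commands" is a list of rows, each a list of 7 numbers: the turn, a rotation vector about the tool's x, y, z in degrees, then the shift along the tool's x, y, z in mm, then the opening, from -1 (shut) to 1 (fully open). In form: [[ax, ay, az, dx, dy, dz, hand], ...]. A call has 1 to 20 rows; each row is the pose to reach, as a shift and turn from the pose commanded when the call began, along the tool's axes at that moment; what a row does not reach only later rows make up. A row lasts 1/10 s, in which the tool goes at most 50 mm and 8.59 degrees, less where a joint would pass 70% of its speed; a pose out of reach is approached as far as the arm can. A call with a gripper value outside its range is refused whole. The fingers move at their own pace and stop on an object; "force" is the grip in N (left out, the last holds). Time passes only in rows, so rows that repeat a pose let the fingers close. It gives the time, the measured TCP pose, the force, the opening and the grip force at its end, in the units of the state.
- state(): the state, without advancing time (a new reading comes with each control period).
- grab_frame(name): name is "scene" or "top"; returns the picture (480x640x3 uint8, red, green, blue); there is no depth.
- camera_model(name): a dict with "fx", "fy", "cx", "cy" (pixels), "origin" and "rotation" of the camera in the world. Camera axes: x right, y up, looking along -z (the intrinsics and any distortion apply to the point x, -y, -z); pixel columns grow to the right and rows downward; lengths in mm; the calibration is good to about 2 mm. A picture is of the moment at which its call begins. camera_model takes no time and is no camera call.
- workorder.job_done(): hands the job in; it is judged then, once.
The state is a dict: "time_s": time; "qpos": joint angles; "qvel": joint speeds; "effort": joint torques, N m; "ee_pos": TCP position; "ee_rot": TCP orientation; "force": force on the tool from outside, world axes, zero at the start; "torque": the same for the moment, N m; "gripper_width": finger opening in mm; "gripper_force": force on a finger pad.
Only numpy, scipy, OpenCV 4.12 (cv2) and the standard library are available. Lean on these libraries where they do the work, as an engineer would, in place of code of your own. Each camera call takes 0.05 s, during which the arm holds its last target. There are 200 camera calls.

## Working session

There is one attempt and no reset: what is moved stays moved. The work goes in short steps, Python scripts to look and compute and a tool call to move; the robot and the scene stay as the last step left them, time stands still between calls to the robot, and variables do not carry over. Pictures are saved under pics/ and viewed, at most 10 in all, crops included, and the job is handed in when it is done.

Besides the shell and the picture viewer there is one more tool, called after "Emit:" in YAML: its name, and indented under it one key for each argument. carry_out: Moves the arm, as the interface text tells. Its arguments: {"type":"object","properties":{"commands":{"type":"array"},"force":{"type":"number"}},"required":["commands"]}

```bash
mkdir -p pics
python3 - <<'E'
from workcell import *
import cv2
s=state();print(s)
for n in("scene","top"):
    print(n,camera_model(n)); cv2.imwrite(f"pics/{n}0.png",grab_frame(n)[:,:,::-1])
E
```

```text
{'time_s': 0.0, 'qpos': array([-6.42306064e+01,  1.83514333e+01,  8.97065534e+01, -1.79207061e-03,
        7.20440762e+01, -1.14628580e+00]), 'qvel': array([-0.0660146 ,  0.00753506,  0.09141589,  0.00871159, -0.1313779 ,
       -0.14834483]), 'effort': array([-6.57336568e-04, -4.12456334e+01, -2.31972635e+01,  7.25312345e-02,
        4.56444989e-02, -1.21014341e-04]), 'ee_pos': array([ 260.05718877, -512.25930127,  213.12137255]), 'ee_rot': array([-1.79897923e+02, -3.38321164e-04,  2.69162331e+01]), 'force': array([-0.45705136,  0.46768741, -1.02793473]), 'torque': array([ 0.02176905, -0.03762204, -0.02844056]), 'gripper_force': 0.0, 'gripper_width': 91.39122328585117}
scene {'fx': 554.5281873385011, 'fy': 554.5281873385011, 'cx': 314.7764295404807, 'cy': 239.1827806638366, 'origin': array([1285.89837136, -279.55932832,  890.1289155 ]), 'rotation': array([42.97538746,  0.19094181, 68.16490756])}
top {'fx': 518.449715512996, 'fy': 518.449715512996, 'cx': 319.9832461666854, 'cy': 235.56305756919082, 'origin': array([ 329.65481429,    6.45510513, 1240.33509476]), 'rotation': array([ 11.15264942,  -0.31036559, -90.02080795])}
```

View pics/scene0.png

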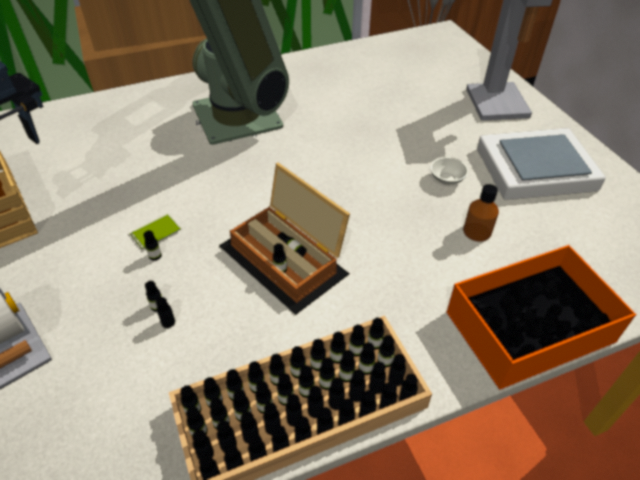

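View pics/top0.png

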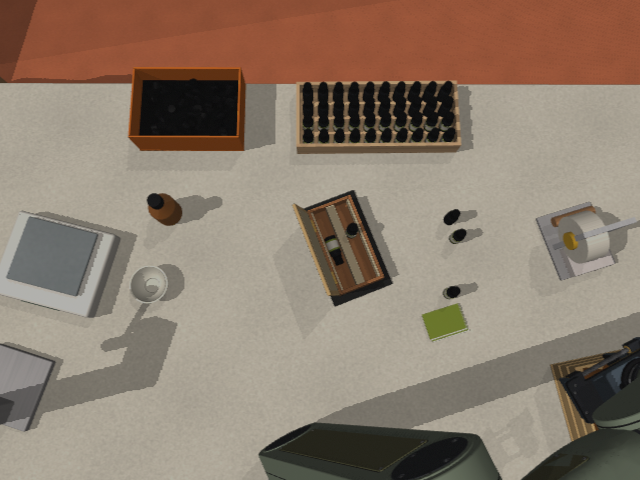

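The top view shows the case at about (345,248), with the lid on its left (world +y, hinge side) and the bottle at about (352,230). The scene view shows the case at (285,255). Next I'll enlarge both.

Run:
```python
import cv2
a=cv2.imread("pics/top0.png")[180:315,280:400]
cv2.imwrite("pics/tc.png",cv2.resize(a,None,fx=4.4,fy=4.4,interpolation=cv2.INTER_CUBIC))
a=cv2.imread("pics/scene0.png")[160:310,215:355]
cv2.imwrite("pics/sc.png",cv2.resize(a,None,fx=4,fy=4,interpolation=cv2.INTER_CUBIC))
```

```text
(no output)
```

View pics/tc.png

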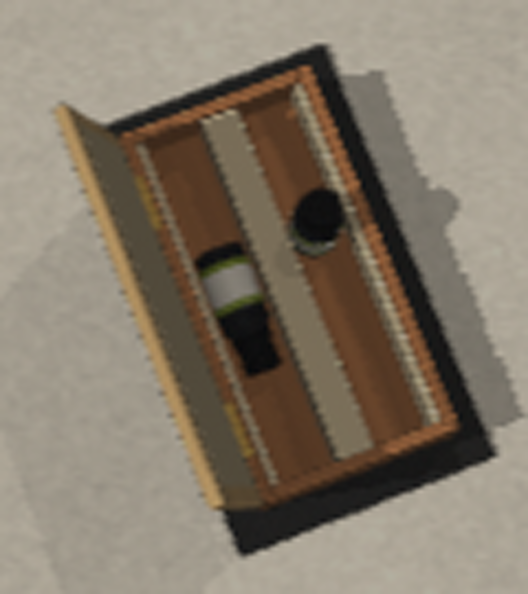

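View pics/sc.png

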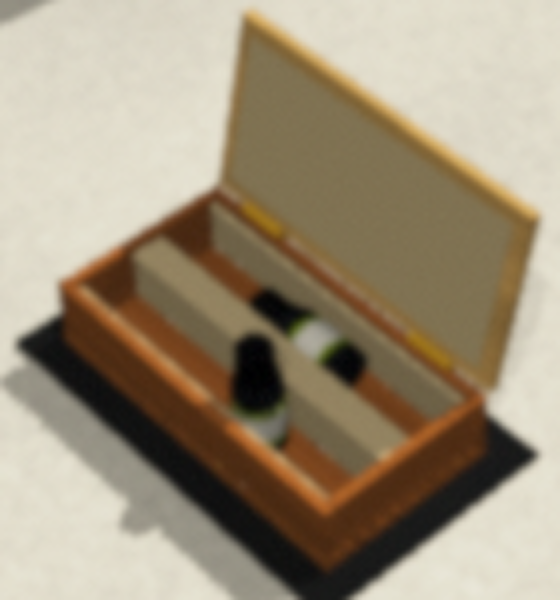

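```bash
cat > h.py <<'E'
import numpy as np
from workcell import *
from scipy.spatial.transform import Rotation as Ro
from scipy.optimize import least_squares
def proj(n,P):
    c=camera_model(n); p=(np.atleast_2d(P)-c["origin"])@Ro.from_euler("xyz",c["rotation"],degrees=True).as_matrix()
    return np.c_[c["cx"]+c["fx"]*p[:,0]/-p[:,2], c["cy"]+c["fy"]*-p[:,1]/-p[:,2]]
def c2w(x,y,yaw,P): return Ro.from_euler("z",yaw,degrees=True).apply(np.atleast_2d(P))+[x,y,0]
def lid(a,u,v,z=4): # u from hinge, case frame
    return [55-u*np.cos(a)+z*np.sin(a), v, 49+u*np.sin(a)+z*np.cos(a)]
E
python3 - <<'E'
from h import *
T=lambda *p:np.array(p)/4.4+[280,180]; S=lambda *p:np.array(p)/4+[215,160]
R=[[-55,-106,49],[-55,106,49],[55,106,49],[55,-106,49]]
tR=T((313,67),(458,427),(265,505),(120,135)); sR=S((328,510),(65,288),(218,188),(487,398))
M=[[-75,-125,4],[-75,125,4],[75,125,4]]; tM=T((327,45),(495,455),(243,555))
tL=T((66,105),(215,507)); sL=S((540,218),(248,12))
tB=T((320,210)); sB=S((255,349))
def f(q):
    x,y,w,a,by=q
    W=lambda P:c2w(x,y,w,P)
    L=[lid(a,110,-106),lid(a,110,106)]; B=[[-27,by,82]]
    return np.vstack([proj("top",W(R))-tR,proj("scene",W(R))-sR,proj("top",W(M))-tM,proj("top",W(L))-tL,proj("scene",W(L))-sL,proj("top",W(B))-tB,proj("scene",W(B))-sB])
r=least_squares(lambda q:f(q).ravel(),[450,-30,205,1.7,-30],x_scale=[10,10,5,.1,10],loss="soft_l1")
x,y,w,a,by=r.x;print(r.x);print(f(r.x).round(1))
print("bottle",c2w(x,y,w,[-27,by,82]),"ydir",c2w(0,0,w,[0,1,0]))
print("lid edge",c2w(x,y,w,lid(a,110,0)))
print("yaw tool now",state()["ee_rot"])
E
```

```text
[545.95894546 -59.11803765 111.11819945   1.80270831 -24.06208603]
[[-0.9 -0.9]
 [ 0.3  0.1]
 [-0.2 -0.4]
 [-0.2 -0.2]
 [-0.9  1.4]
 [-2.1 -1.4]
 [-0.1 -1.1]
 [ 0.3 -0.3]
 [-0.5 -0.7]
 [ 0.3  0.3]
 [-0.9  0.3]
 [-1.5 -0.5]
 [ 0.4 -0. ]
 [-0.5 -0.1]
 [-0.1 -0.7]
 [ 0.4 -0.8]
 [-0.2 -0.5]]
bottle [[578.13291567 -75.63529001  82.        ]] ydir [[-0.93283914 -0.36029313  0.        ]]
lid edge [[515.63120742  19.40386127 155.13580493]]
yaw tool now [-1.79910342e+02 -2.82309888e-04  2.69215177e+01]
```

```bash
cat >> h.py <<'E'
C=(546.0,-59.1,111.1)
def rel(p0,rpy0,targets,yaw):
    R0=Ro.from_euler("xyz",rpy0,degrees=True); R1=Ro.from_euler("xyz",[180,0,yaw],degrees=True)
    print("turn",(R0.inv()*R1).as_rotvec(degrees=True).round(2))
    for t in targets:
        w=c2w(*C,t)[0]; print(t,"world",w.round(1),"shift",R0.inv().apply(w-p0).round(1))
E
python3 -c "
from h import *
rel([260.3,-512.7,214],[180,0,26.92],[[-27,-76,214],[-27,-76,110]],111.1)"
```

```text
turn [  0.     0.   -84.18]
[-27, -76, 214] world [626.6 -56.9 214. ] shift [ 533.  -240.5   -0. ]
[-27, -76, 110] world [626.6 -56.9 110. ] shift [ 533.  -240.5  104. ]
```

Emit:
carry_out:
  commands:
    - [0,0,-84.2,533,-240.5,0,-1]
    - [0,0,-84.2,533,-240.5,0,-1]
    - [0,0,-84.2,533,-240.5,0,-1]
    - [0,0,-84.2,533,-240.5,0,-1]
    - [0,0,-84.2,533,-240.5,0,-1]
    - [0,0,-84.2,533,-240.5,0,-1]
    - [0,0,-84.2,533,-240.5,0,-1]
    - [0,0,-84.2,533,-240.5,0,-1]
    - [0,0,-84.2,533,-240.5,0,-1]
    - [0,0,-84.2,533,-240.5,0,-1]
    - [0,0,-84.2,533,-240.5,0,-1]
    - [0,0,-84.2,533,-240.5,0,-1]
    - [0,0,-84.2,533,-240.5,0,-1]
    - [0,0,-84.2,533,-240.5,0,-1]
    - [0,0,-84.2,533,-240.5,0,-1]
    - [0,0,-84.2,533,-240.5,0,-1]
    - [0,0,-84.2,533,-240.5,60,-1]
    - [0,0,-84.2,533,-240.5,104,-1]
    - [0,0,-84.2,533,-240.5,104,-1]
    - [0,0,-84.2,533,-240.5,104,-1]

```text
time_s: 2.1
ee_pos: [626.1, -57.8, 109.9]
ee_rot: [-179.9, -0.0, 111.1]
force: [1.0, -0.6, 0.3]
gripper_width: 0.6
gripper_force: 0.0
```

Run:
```python
from h import *
import cv2
for n,(r,c) in {"top":(160,270),"scene":(150,205)}.items():
    a=grab_frame(n)[r:r+150,c:c+130,::-1]
    cv2.imwrite(f"pics/{n}1.png",cv2.resize(a,None,fx=3,fy=3,interpolation=cv2.INTER_CUBIC))
cv2.imwrite("pics/b1.png",np.hstack([cv2.imread("pics/top1.png"),cv2.imread("pics/scene1.png")]))
s=state();print(s["ee_pos"],s["ee_rot"],s["force"],s["gripper_width"],s["time_s"])
```

```text
[628.50074265 -57.69262765 112.80424999] [1.79747075e+02 1.35378514e-01 1.11073227e+02] [-0.46427532 -0.68103242  1.18697438] 0.19903825809918865 2.2
```

View pics/b1.png

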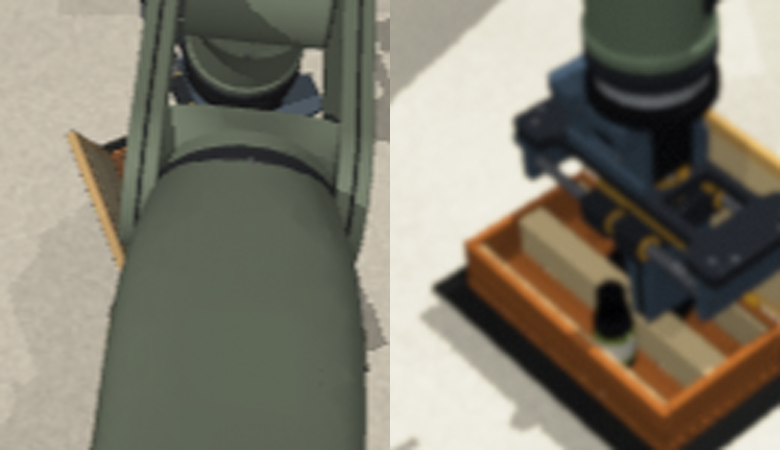

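The arm hides the case in the top view. In the scene half, the fingertips at about (665,310) hang behind the bottle at (612,320), with the body clear of the lid. Next: descend and push along case +y, which is tool -y.

Emit:
carry_out:
  commands:
    - [0,0,0,0,0,25,-1]
    - [0,0,0,0,0,45,-1]
    - [0,0,0,0,0,45,-1]
    - [0,0,0,0,-10,45,-1]
    - [0,0,0,0,-18,45,-1]
    - [0,0,0,0,-22,45,-1]
    - [0,0,0,0,-26,45,-1]
    - [0,0,0,0,-30,45,-1]
    - [0,0,0,0,-34,45,-1]
    - [0,0,0,0,-38,45,-1]
    - [0,0,0,0,-42,45,-1]
    - [0,0,0,0,-46,45,-1]
    - [0,0,0,0,-50,45,-1]
    - [0,0,0,0,-54,45,-1]
    - [0,0,0,0,-58,45,-1]
    - [0,0,0,0,-62,45,-1]
    - [0,0,0,0,-62,45,-1]
    - [0,0,0,0,-62,45,-1]
    - [0,0,0,0,-62,45,-1]

```text
time_s: 4.1
ee_pos: [569.1, -79.3, 65.0]
ee_rot: [180.0, 0.0, 111.1]
force: [0.6, -0.3, 0.4]
gripper_width: 0.1
gripper_force: 0.0
```

Run:
```python
from h import *
import cv2
a=grab_frame("scene")[140:310,205:355,::-1]
cv2.imwrite("pics/s2.png",cv2.resize(a,None,fx=3.5,fy=3.5,interpolation=cv2.INTER_CUBIC))
s=state();print(s["ee_pos"],s["force"])
```

```text
[569.08781833 -79.31914533  64.99524889] [-0.16781894  0.54385294  0.4046377 ]
```

View pics/s2.png

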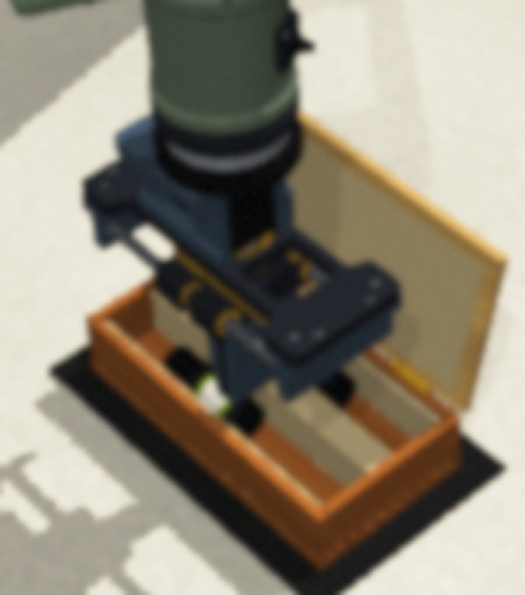

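The bottle now lies in the groove at about (215,390). Next I'll retreat up, cross over the lid and come down behind it.

Emit:
carry_out:
  commands:
    - [0,0,0,0,0,-50,-1]
    - [0,0,0,0,0,-100,-1]
    - [0,0,0,0,0,-155,-1]
    - [0,0,0,0,-5,-160,-1]
    - [0,0,0,45,-14,-160,-1]
    - [0,0,0,90,-14,-160,-1]
    - [0,0,0,135,-14,-160,-1]
    - [0,0,0,157,-14,-160,-1]
    - [0,0,0,157,-14,-155,-1]
    - [0,0,0,157,-14,-155,-1]
    - [0,0,0,157,-14,-110,-1]
    - [0,0,0,157,-14,-70,-1]
    - [0,0,0,157,-14,-50,-1]
    - [0,0,0,157,-14,-50,-1]
    - [0,0,0,157,-14,-50,-1]

```text
time_s: 5.65
ee_pos: [500.0, 61.2, 115.1]
ee_rot: [180.0, 0.0, 111.0]
force: [1.3, -0.3, 0.5]
gripper_width: 0.3
gripper_force: 0.0
```

Run:
```python
from h import *
import cv2
a=grab_frame("scene")[130:310,205:365,::-1]
cv2.imwrite("pics/s3.png",cv2.resize(a,None,fx=3.3,fy=3.3,interpolation=cv2.INTER_CUBIC))
s=state();print(s["ee_pos"],s["force"],s["time_s"],c2w(*C,[130,0,115]))
# tip-centre path in tool shifts from (130,0,115)
for a,u in [(90,66),(80,68),(70,72),(60,78),(50,84),(40,88),(30,90),(20,92),(10,94),(5,94),(0,94)]:
    p=lid(np.radians(a),u,0,8); print(a,round(p[0]+16-130),round(115-p[2]))
```

```text
[500.55446514  61.48159292 115.89816069] [ 0.07723434 -1.34624364 -0.18169858] 5.7 [[499.20041494  62.18395953 115.        ]]
90 -51 0
80 -63 -2
70 -76 -4
60 -91 -6
50 -107 -3
40 -121 3
30 -133 14
20 -143 27
10 -150 42
5 -152 50
0 -153 58
```

View pics/s3.png

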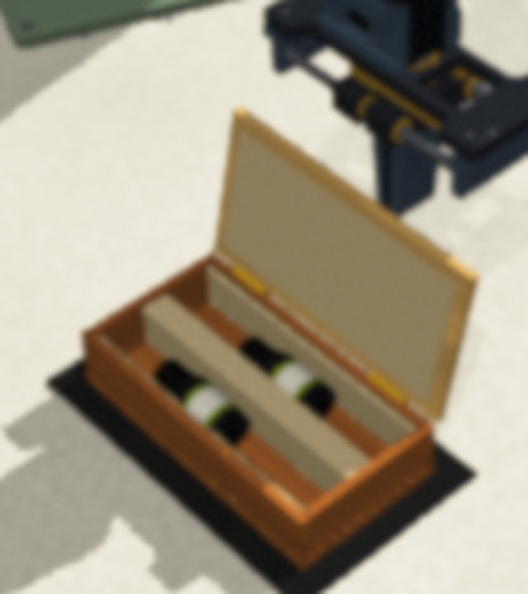

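The bottle lies flat, level in its groove (205,400), and the fingers hang behind the lid at (395,200). Next, swing the lid over.

Emit:
carry_out:
  commands:
    - [0,0,0,-10,0,0,-1]
    - [0,0,0,-20,0,0,-1]
    - [0,0,0,-28,0,0,-1]
    - [0,0,0,-36,0,0,-1]
    - [0,0,0,-44,0,0,-1]
    - [0,0,0,-51,0,0,-1]
    - [0,0,0,-57,0,-1,-1]
    - [0,0,0,-63,0,-2,-1]
    - [0,0,0,-70,0,-3,-1]
    - [0,0,0,-76,0,-4,-1]
    - [0,0,0,-84,0,-5,-1]
    - [0,0,0,-91,0,-6,-1]
    - [0,0,0,-99,0,-5,-1]
    - [0,0,0,-107,0,-3,-1]
    - [0,0,0,-114,0,0,-1]
    - [0,0,0,-121,0,3,-1]
    - [0,0,0,-121,0,3,-1]

```text
time_s: 7.4
ee_pos: [543.1, -51.9, 111.4]
ee_rot: [-180.0, 0.0, 111.1]
force: [0.1, 0.9, -0.1]
gripper_width: 0.5
gripper_force: 0.0
```

Run:
```python
from h import *
import cv2
a=grab_frame("scene")[130:310,205:365,::-1]
cv2.imwrite("pics/s4.png",cv2.resize(a,None,fx=3.3,fy=3.3,interpolation=cv2.INTER_CUBIC))
s=state();print(s["ee_pos"],s["force"],s["time_s"],c2w(*C,[9,0,112]))
```

```text
[543.04399837 -51.55376504 111.62663261] [-0.29837693  0.39074359  0.06366515] 7.45 [[542.76002873 -50.70341819 112.        ]]
```

View pics/s4.png

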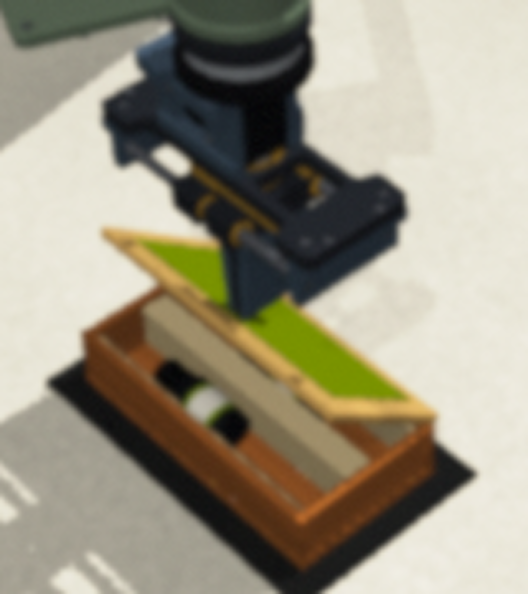

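The lid is at about 40°, with the tip on its outer face near the free edge (245,310). I'll continue down to shut.

Emit:
carry_out:
  commands:
    - [0,0,0,-6,0,5,-1]
    - [0,0,0,-12,0,11,-1]
    - [0,0,0,-17,0,17,-1]
    - [0,0,0,-22,0,24,-1]
    - [0,0,0,-26,0,31,-1]
    - [0,0,0,-29,0,39,-1]
    - [0,0,0,-30,0,43,-1]
    - [0,0,0,-31,0,47,-1]
    - [0,0,0,-31,0,50,-1]
    - [0,0,0,-32,0,52,-1]
    - [0,0,0,-32,0,54,-1]
    - [0,0,0,-32,0,55,-1]
    - [0,0,0,-32,0,55,-1]

```text
time_s: 8.75
ee_pos: [554.4, -80.8, 57.3]
ee_rot: [180.0, 0.0, 111.1]
force: [-0.6, -0.7, 3.1]
gripper_width: 0.5
gripper_force: 1.3
```

Emit:
carry_out:
  commands:
    - [0,0,0,0,0,1,-1]
    - [0,0,0,0,0,1,-1]
    - [0,0,0,0,0,2,-1]
    - [0,0,0,0,0,2,-1]

```text
time_s: 9.15
ee_pos: [554.5, -80.8, 57.1]
ee_rot: [180.0, 0.1, 111.1]
force: [-4.4, 0.5, 15.0]
gripper_width: 0.6
gripper_force: 7.3
```

The tip stopped at z = 57 (rim 49 + lid 8) and the force rose to 15 N, so the lid is shut. I'll hold briefly, then retreat.

Emit:
carry_out:
  commands:
    - [0,0,0,0,0,0,-1]
    - [0,0,0,0,0,0,-1]
    - [0,0,0,0,0,-30,-1]
    - [0,0,0,0,0,-80,-1]
    - [0,0,0,0,0,-130,-1]
    - [0,0,0,0,0,-180,-1]
    - [0,0,0,50,0,-180,-1]
    - [0,0,0,100,0,-180,-1]
    - [0,0,0,150,0,-180,-1]
    - [0,0,0,200,0,-180,-1]
    - [0,0,0,200,0,-180,-1]
    - [0,0,0,200,0,-180,-1]

```text
time_s: 10.35
ee_pos: [482.0, 106.8, 235.0]
ee_rot: [180.0, 0.0, 111.3]
force: [0.7, -0.0, 0.9]
gripper_width: 0.3
gripper_force: 0.0
```

Run:
```python
from h import *
import cv2
cv2.imwrite("pics/s5.png",cv2.resize(grab_frame("scene")[110:340,120:520,::-1],None,fx=2,fy=2,interpolation=cv2.INTER_CUBIC))
print(state()["force"])
```

```text
[ 0.22440946 -0.12816774  0.57180652]
```

View pics/s5.png

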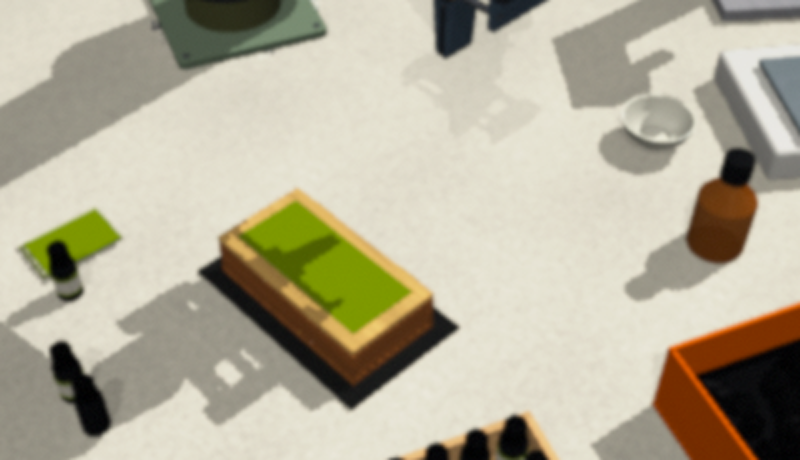

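The lid sits flush on the case (325,285), the bystanders have not moved, and the arm is clear.

```bash
python3 -c "
from workcell import workorder
print(workorder.job_done())"
```

```text
the job is handed in; nothing more can be done
None
```

The bottle lies in its groove, the lid is fully shut over it, nothing else on the table was moved, and the job was handed in about 10.4 s into the 45 s limit; no verdict came back.

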